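Lid the dry mill and hold it on pulse

TASK

The mill on the counter is loaded with dried mandarin peel: take its clear lid (the one with the black grip bar and two white lugs) off the rubber mat, set it straight into the collar with the lugs down through the two slots until it sits fully home, then twist it clockwise, seen from above, against the spring to the orange pulse mark, half-way to the lock. Hold it there: do not let it go past the click into the lock, and finish still gripping the lid on the pulse mark. Leave the storage cap and everything else on the counter where it is.

Things in the scene. Friction and masses are not known exactly. Their poses are not given: they have to be found in the camera images.
- lid: Clear round lid, 68 mm across, 38 mm tall to its flat top, about 120 g, standing on the mat; origin at the centre of its underside, z up. Two white rounded lugs 12 mm wide stick out of the foot of its wall at +x and -x, to 42 mm from the axis, 0.5 to 10 mm above the underside. The lower rim is tapered as a lead-in. Half a turn makes no difference to it.
- lid_bar (a point): On the lid's axis 59 mm above its underside: where to grip its black bar. The bar stands on the lid's top along its x axis, in line with the lugs: 56 mm long (x), 18 mm thick (y), 30 mm tall (38 to 68 mm above the underside). White lines on its top and ends show its direction.
- mill: Dry mill fixed to the counter: black housing 116 mm wide at the foot, steel collar 104 mm across, 134 mm tall; origin at the centre of its underside, z up. The collar's bore is 73 mm wide, its top ledge 6 mm thick (underside 128 mm up). Two entry slots 18 mm wide at the mill's +x and -x. The lid goes in with its bar along the mill's x axis, either way round.
- mill_seat (a point): Centre of the bowl rim on the mill's axis, 115 mm above the counter, turned with the mill: the lid's underside rests at this height when fully home, on this axis. The lugs have 3 mm of play to each side in the slots, and 3 mm up and down under the ledge.
- mill_slot (a point): Middle of the mill's +x entry slot at the top of the ledge, 43.5 mm from the axis; the other slot is opposite. A blue mark stands outside each slot.
- pulse_mark (a point): Orange pulse mark on top of the ledge, 40 degrees clockwise (seen from above) of the +x slot, 43.5 mm from the axis; one more lies opposite. At pulse the bar's ends point at the orange marks. The red lock marks lie at 80 degrees.
- switch_ring (a joint): Sprung ring in the collar that the lugs push round, rad: 0 at rest, grows with clockwise twist. The lugs meet it 0.09 rad past the slots, so it reads the twist less 0.09: 0.61 at the orange mark. It pushes back with 0.15 N m at first, 0.22 at pulse, and turns a released lid back. From about 0.96 the lugs ride up sprung balls; past 1.15 they click into the lock; it stops at 1.43.
- mat: Grey-green rubber mat, 140 x 260 x 6 mm (x, y, z), fixed; origin at the centre of its underside. The lid and the storage cap stand on it.
- storage_cap: Flat blue storage cap of the mill's bowl, 76 mm across, 23 mm tall, with neither bar nor lugs: not the one to use. Loose on the mat; origin at the centre of its underside.
- mandarin_a: Orange mandarin with a leaf, about 58 mm across and 46 mm tall, loose; origin at the bottom.
- mandarin_b: Orange mandarin with a leaf, about 62 mm across and 48 mm tall, loose; origin at the bottom.
- jigger: Steel double-cone measuring jigger, 48 mm across, 80 mm tall, loose; origin at the bottom.
- tea_canister: Green tea canister with a brass cap, 86 mm across, 123 mm tall, loose; origin at the bottom.
- brush: Cleaning brush lying on the counter, handle to its -x, loose; origin under its middle.
- steel_pan: Steel pan of peeled mandarins, 179 x 166 x 100 mm, loose; origin at the bottom centre.
Not all that is in view belongs to the job. What is shaped like the lid but pink is not meant.

How it is judged:
On the way, in this order (a step that is already met when the one before it is completed fails the run):
1. the lid sits fully home in the collar, lugs through the slots (horizontal distance between lid and mill_seat below 0.004 m and z of lid in the frame of mill_seat between -0.003 and 0.003 m and angle between lid's own z axis and vertical below 0.08 rad), for 0.1 s.
2. the lid is twisted to the pulse mark (value of joint switch_ring between 0.43 and 0.79 rad), for 0.3 s.
At the end, for the whole second after the job is handed in: The lid is in the collar (centred within 4 mm, underside at most 4.5 mm above its seat, upright within 0.1 rad), twisted 30 to 50 degrees clockwise from the slots (switch ring 0.43 to 0.79 rad), still, and held there by the fingers with more than 3 N through the last second (all of step 2 and angle between the x axis of lid and the x axis of mill, either way round between 0.49 and 0.91 rad and horizontal distance between lid and mill_seat below 0.004 m and z of lid in the frame of mill_seat between -0.003 and 0.0045 m and angle between lid's own z axis and vertical below 0.1 rad and contact force between lid and the fingers above 3 N and angular speed of lid below 0.2 rad/s); the arm keeps its last pose, push and grip.
It fails at once if the lid clicks over into the lock (switch ring past 1.15 rad) (value of joint switch_ring above 1.15 rad).
It fails at once if another thing on the counter is moved by more than 25 mm (distance of any of storage_cap, mandarin_a, mandarin_b, jigger, tea_canister, brush, steel_pan from where it was at the start of the episode above 0.025 m).
It also fails if it takes over 45 s, if anything falls off the work surface, if the arm or the gripper's body presses on something with over 40 N, if the wrist force passes 120 N, or if a joint passes its speed limit or range.

ROBOT

A 7-joint arm with a two-finger parallel gripper is mounted at the origin on the work surface. World frame = base frame: x ahead of the robot, y to its left, z up, the work surface at z = 0. Lengths are in m, angles in rad, forces in N, time in s.
With the tool pointing down it reaches from about 0.4 to 0.875 m from the base axis. Payload 19.3 kg.
Tool frame: the origin (TCP) lies at the centre of the arm's flange, where the gripper is bolted on; the fingertips stand 173 mm ahead of it and the grasp point (between the pads) lies 155 mm ahead of it; z points along the fingers, y is the direction in which the jaws open and shut (so a half turn about z gives the same grasp; the last joint's range is limited). The gripper opens to 85 mm and grips with 20 to 120 N. Pads are 22 mm wide; open, the fingers measure 114 mm over their backs; the gripper's body (76 mm by 85 mm) begins 54 mm behind the grasp point. The pads swing forward as they close: fully open they stand 13 mm farther back than shut.
Start: joints at [-1.3, 0.521, -0.036, 1.599, 0.021, 1.021, -0.113], TCP at [0.209, 0.589, 0.405] pointing down, gripper open.
Joint ranges: [-2.91, 2.91], [-0.3, 2.13], [-1.5, 1.42], [0.17, 2.43], [-1.26, 4.41], [0.16, 1.93], [-2.52, 2.52]. Speed limits (rad/s): [1.89, 1.89, 2.39, 2.39, 3.01, 3.01, 3.01].

INTERFACE

Orientations are given as [roll, pitch, yaw] about the fixed x, y, z axes, in that order (R = Rz(yaw) Ry(pitch) Rx(roll)).
In Python, from workcell import arm gives the robot as it stands.
- The arm moves only by the tool drive_tool, never from a script. Its argument "plan" is a list of rows, each an object with "translation": the shift along the tool's x, y, z in cm, a list of three; "roll": the turn about the tool's z in rad; "grip": the closure in counts, from 0 (fully open) to 255 (shut). A call has exactly 5 rows; each row is the pose to reach, as a shift and turn from the pose commanded when the call began, along the tool's axes at that moment; what a row does not reach only later rows make up. A row lasts 1/10 s, in which the tool goes at most 50 mm and 8.59 degrees, less where a joint would pass 70% of its speed; a pose out of reach is approached as far as the arm can. A call with a gripper value outside its range is refused whole. The fingers move at their own pace and stop on an object; "force" is the grip in N (left out, the last holds). Time passes only in rows, so rows that repeat a pose let the fingers close, or fill a call up. It gives the time, the measured TCP pose, the force and the opening at its end, in the units of the state.
- arm.sense(): the state, without advancing time (a new reading comes with each control period).
- arm.get_image(name): name is "side" or "top"; returns (picture, depth): 400x640x3 uint8, blue, green, red; 400x640 float32, m along the optical axis (not along the pixel's ray), 0 where there is no reading.
- arm.get_calibration(name): a dict with "intrinsics" (3x3 intrinsics, pixels), "eye" and "attitude" of the camera in the world. Camera axes: x right, y down, z forward; pixel columns grow to the right and rows downward; lengths in m; the calibration is good to about 2 mm. A picture is of the moment at which its call begins. get_calibration takes no time and is no camera call.
- arm.sign_off(): hands the job in, once; it reports no verdict.
The state is a dict: "time_s": time; "joints": joint angles; "joint_vel": joint speeds; "joint_efforts": joint torques, N m; "eef_pos": TCP position; "tcp_rot": TCP orientation; "wrist_force": force on the tool from outside, world axes, zero at the start; "ft_torque": the same for the moment, N m; "opening": finger opening in m.
Only numpy, scipy, OpenCV 4.12 (cv2) and the standard library are available. Lean on these libraries where they do the work, as an engineer would, in place of code of your own. Each camera call takes 0.05 s, during which the arm holds its last target. There are 200 camera calls.

## Working session

There is one attempt and no reset: what is moved stays moved. The work goes in short steps, Python scripts to look and compute and a tool call to move; the robot and the scene stay as the last step left them, time stands still between calls to the robot, and variables do not carry over. Pictures are saved under pics/ and viewed, about 8 in all and at most 12, crops included, and the job is handed in when it is done.

Besides the shell and the picture viewer there is one more tool, called after "Call:" by a JSON object that holds its "method" and its "body". drive_tool: Moves the arm, as the interface text tells. Its arguments: {"type":"object","properties":{"plan":{"type":"array","items":{"type":"object","properties":{"translation":{"type":"array","items":{"type":"number"}},"roll":{"type":"number"},"grip":{"type":"number"}}}},"force":{"type":"number"}},"required":["plan"]}

```bash
mkdir -p pics
python3 - <<'E'
from workcell import arm
import numpy as np,cv2
s=arm.sense();print({k:np.round(v,3).tolist() for k,v in s.items()})
for n in("top","side"):
    p,d=arm.get_image(n);np.savez(f"pics/{n}0.npz",p=p,d=d);cv2.imwrite(f"pics/{n}0.png",p)
    print(n,arm.get_calibration(n))
E
```

```text
{'time_s': 0.0, 'joints': [-1.3, 0.522, -0.036, 1.6, 0.021, 1.021, -0.113], 'joint_vel': [-0.001, -0.0, -0.0, -0.001, 0.0, 0.0, -0.0], 'joint_efforts': [-0.002, -92.709, 1.979, -36.993, 0.018, 0.008, 0.0], 'eef_pos': [0.209, 0.589, 0.404], 'tcp_rot': [-3.14, 0.0, 2.801], 'wrist_force': [0.747, 0.742, 0.615], 'ft_torque': [0.035, -0.003, 0.042], 'opening': 0.085}
top {'intrinsics': array([[440.43705913,   0.        , 326.56664792],
       [  0.        , 440.43705913, 196.02808741],
       [  0.        ,   0.        ,   1.        ]]), 'eye': array([ 0.27613527, -0.00539395,  1.37074492]), 'attitude': array([-2.92424695,  0.00450275, -1.49128383])}
side {'intrinsics': array([[464.35799741,   0.        , 313.6719932 ],
       [  0.        , 464.35799741, 194.96867991],
       [  0.        ,   0.        ,   1.        ]]), 'eye': array([-0.06510352, -1.10812104,  1.00037165]), 'attitude': array([-2.1689075 , -0.0098912 , -0.50624353])}
```

View pics/top0.png

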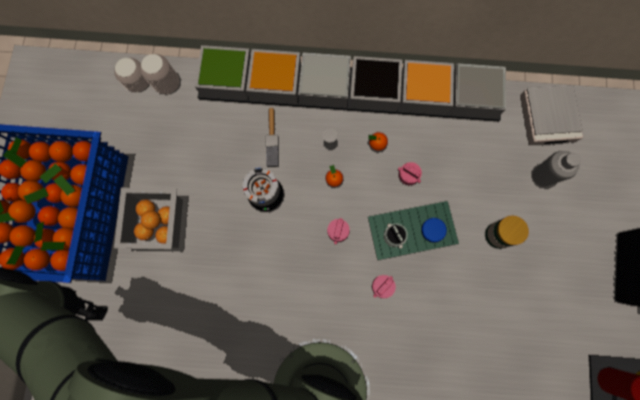

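View pics/side0.png

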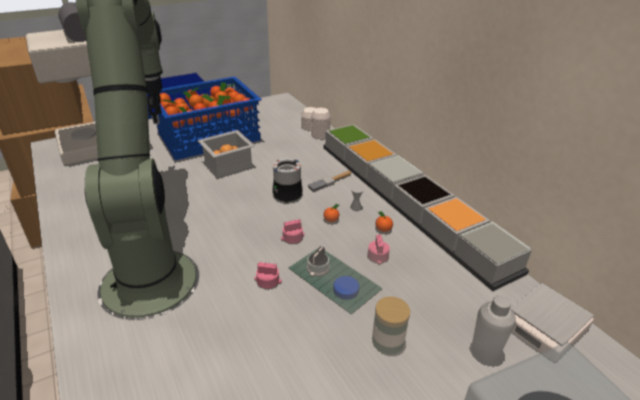

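The top view shows the lid on the mat at about (397,234), with the blue cap at (434,230) and the mill at (262,188). The pink decoys are at (339,230), (383,287) and (410,173). In the side view the lid is at (318,262) and the mill at (287,178). Next I'll enlarge these regions.

```bash
cat > h.py <<'E'
import numpy as np,cv2
from scipy.spatial.transform import Rotation as R
from workcell import arm
def cal(n):
    c=arm.get_calibration(n);return np.array(c["intrinsics"]),np.array(c["eye"]),R.from_euler("xyz",c["attitude"]).as_matrix()
def plane(n,uv,z):
    K,e,A=cal(n);uv=np.atleast_2d(uv).astype(float)
    d=(A@np.linalg.inv(K)@np.c_[uv,np.ones(len(uv))].T).T
    return e+d*((z-e[2])/d[:,2])[:,None]
def pts(n,d):
    K,e,A=cal(n);v,u=np.mgrid[:400,:640]
    r=np.stack([u,v,np.ones_like(u)],-1)@np.linalg.inv(K).T
    return e+(r*d[...,None])@A.T
def proj(n,X):
    K,e,A=cal(n);c=(np.atleast_2d(X)-e)@A;q=c@K.T;return q[:,:2]/q[:,2:]
def crop(p,u,v,r,s):
    return cv2.resize(p[v-r:v+r,u-r:u+r],(s,s),interpolation=cv2.INTER_CUBIC)
E
python3 - <<'E'
from h import *
t=np.load("pics/top0.npz");s=np.load("pics/side0.npz")
im=np.vstack([np.hstack([crop(t["p"],262,188,25,300),crop(t["p"],397,234,25,300)]),np.hstack([crop(s["p"],287,178,25,300),crop(s["p"],318,262,25,300)])])
cv2.imwrite("pics/c1.png",im)
P=pts("top",t["d"])
for nm,u,v,r,lo,hi in(("lid",397,234,22,.062,.085),("mill",262,188,30,.125,.142)):
    q=P[v-r:v+r,u-r:u+r];m=(q[...,2]>lo)&(q[...,2]<hi)&(t["d"][v-r:v+r,u-r:u+r]>0)
    X=q[m];print(nm,m.sum(),X.mean(0),X.min(0),X.max(0),np.median(X[:,2]))
    vv,uu=np.nonzero(m); print(cv2.minAreaRect((X[:,:2]*1000).astype(np.float32)), cv2.minEnclosingCircle((X[:,:2]*1000).astype(np.float32)))
E
```

```text
lid 126 [ 0.46371799 -0.19383422  0.07326674] [ 0.43757997 -0.21469599  0.06253353] [ 0.49046891 -0.17486914  0.08115782] 0.07385628146660073
((464.3832092285156, -194.18267822265625), (56.40788650512695, 18.997716903686523), 29.651697158813477) ((463.587158203125, -192.78433227539062), 28.470300674438477)
mill 480 [0.56535201 0.21818875 0.13337496] [0.51296771 0.16702113 0.12535318] [0.61750827 0.26991749 0.13997792] 0.13355243495870006
((565.3500366210938, 218.08177185058594), (102.21175384521484, 102.13605499267578), 43.348243713378906) ((565.2946166992188, 218.88882446289062), 52.55760955810547)
```

View pics/c1.png

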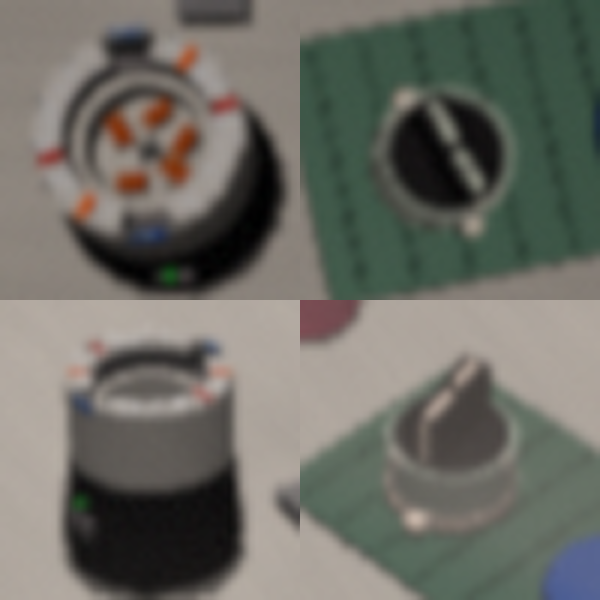

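The crop is sharp enough to use. The mill's blue marks are at crop (128,42) and (148,232), with the orange marks one step clockwise of them. The lid's bar line runs (432,98) to (484,192), and its lugs are at (405,98) and (473,225). The depth heights also fit: 74 mm for the bar top and 134 mm for the collar.

Run:
```python
from h import *
t=np.load("pics/top0.npz");p=t["p"];P=pts("top",t["d"])
u,v,r=397,234,22
q=P[v-r:v+r,u-r:u+r];m=(q[...,2]>.062)&(q[...,2]<.085);X=q[m][:,:2]
w,V=np.linalg.eigh(np.cov(X.T));print("bar pca",np.degrees(np.arctan2(V[1,1],V[0,1])),np.sqrt(w*12))
L=plane("top",np.array([[105,98],[173,225]])/6-.5+[372,209],.014);print("lugs",L,L.mean(0),np.degrees(np.arctan2(*(L[1]-L[0])[1::-1])),np.linalg.norm(L[1]-L[0]))
B=plane("top",np.array([[132,98],[184,192]])/6-.5+[372,209],.074);print("barline",B.mean(0),np.degrees(np.arctan2(*(B[1]-B[0])[1::-1])))
h=cv2.cvtColor(p,cv2.COLOR_BGR2HSV).astype(int);sub=np.zeros((400,640),bool);sub[160:225,232:295]=1
H=h[...,0];C=np.array([.5653,.2183])
for nm,mm in(("blue",(abs(H-110)<15)&(h[...,1]>80)),("orange",(abs(H-11)<6)&(h[...,1]>120)),("red",((H<4)|(H>172))&(h[...,1]>90))):
    n,lab,st,ce=cv2.connectedComponentsWithStats((mm&sub).astype(np.uint8))
    for i in range(1,n):
        if st[i,4]<3: continue
        X=plane("top",ce[i],.134)[0,:2]-C; print(nm,ce[i],st[i,4],np.linalg.norm(X),np.degrees(np.arctan2(X[1],X[0])))
# other tall things on path
for (a,b) in ((397,234),(434,230),(334,178),(339,230),(383,287),(410,173),(330,143)):
    print(a,b,P[b,a])
# side check
s=np.load("pics/side0.npz");S=pts("side",s["d"]);
for nm,c,lo,hi in(("lid",(.464,-.194),.062,.09),("mill",(.565,.218),.128,.145)):
    m=(np.hypot(S[...,0]-c[0],S[...,1]-c[1])<.06)&(S[...,2]>lo)&(S[...,2]<hi);print(nm,m.sum(),S[m].min(0),S[m].max(0),(S[m].min(0)+S[m].max(0))/2,np.median(S[m],0))
```

```text
bar pca -148.50732401986616 [0.01911441 0.05646322]
lugs [[ 0.49815349 -0.17622137  0.014     ]
 [ 0.43523312 -0.21416255  0.014     ]] [ 0.46669331 -0.19519196  0.014     ] -148.90989044977582 0.07347452674197348
barline [ 0.46709973 -0.19579571  0.074     ] -148.21054467382498
blue [262.125 201.875] 8 0.050803168140994864 -164.60657572721166
orange [267.5 172.5] 6 0.04365045215533242 -26.406012984428056
orange [262.92857143 181.35714286] 14 0.014723190006466746 -38.045177211377556
orange [256.0625 183.9375] 16 0.010187123927649023 76.52962225146763
orange [266.37931034 188.4137931 ] 29 0.022985023618424298 -111.79942497702437
orange [258.5 193. ] 12 0.023830756322230126 -179.6001173223283
orange [250.71428571 197.28571429] 7 0.043433474747485205 151.46301839497795
red [274.    179.875] 8 0.0446454964615542 -65.48993364151288
red [245.5 188.5] 6 0.04109285066835784 109.20855692307961
397 234 [ 0.46277685 -0.19349244  0.07454939]
434 230 [ 0.49060371 -0.3125235   0.02884724]
334 178 [0.62625006 0.00531251 0.04620364]
339 230 [ 0.4621169  -0.02184133  0.06773139]
383 287 [ 0.306451   -0.16138264  0.06491555]
410 173 [ 0.65681606 -0.2269994   0.05992136]
330 143 [0.74518686 0.02700451 0.02956373]
lid 108 [ 0.43855612 -0.21680294  0.06292159] [ 0.49311578 -0.17575024  0.08018702] [ 0.46583595 -0.19627659  0.0715543 ] [ 0.46355607 -0.19914229  0.07417541]
mill 212 [0.5121242  0.16347779 0.12804081] [0.62049019 0.27294422 0.14091711] [0.5663072  0.218211   0.13447896] [0.56556976 0.20991824 0.13447829]
```

Create to.py:
```python
import sys
from h import *
# usage: to.py x y z yawdeg -> tool-frame cm shift and roll from measured pose
s=arm.sense();x=np.array(s["eef_pos"]);A=R.from_euler("xyz",s["tcp_rot"]).as_matrix()
g=list(map(float,sys.argv[1:5]));d=A.T@(np.array(g[:3])-x)*100
yaw=np.degrees(s["tcp_rot"][2]);ro=np.radians((yaw-g[3]+180)%360-180)
print("t",s["time_s"],"pos",x.round(4),"rot",np.round(s["tcp_rot"],3),"yaw",yaw.round(2),"j",np.round(s["joints"],2),"F",np.round(s["wrist_force"],1),"M",np.round(s["ft_torque"],2),"open",s["opening"])
print("shift cm",d.round(2),"roll",ro.round(3))
```

```text
(no output)
```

Call:
{"method": "drive_tool", "body": {"plan": [{"translation": [-4.6,-1.9,0],"roll": 0.06,"grip": 0},{"translation": [-9.2,-3.8,0],"roll": 0.12,"grip": 0},{"translation": [-13.8,-5.7,0],"roll": 0.18,"grip": 0},{"translation": [-18.4,-7.6,0],"roll": 0.24,"grip": 0},{"translation": [-23.0,-9.5,0],"roll": 0.3,"grip": 0}], "force": 60}}

```text
time_s: 0.6
eef_pos: [0.3951, 0.421, 0.4046]
tcp_rot: [-3.141, -0.0, 2.498]
wrist_force: [1.6, 1.6, -0.1]
opening: 0.0852
```

```bash
python3 to.py .53 .2 .405 90
```

```text
t 0.6 pos [0.3951 0.421  0.4046] rot [-3.141 -0.     2.498] yaw 143.15 j [-0.97  0.45  0.08  1.73 -0.04  0.96  0.04] F [ 1.6  1.6 -0.1] M [ 0.04 -0.01 -0.01] open 0.0852497018889887
shift cm [-24.05  -9.6   -0.04] roll 0.928
```

Call:
{"method": "drive_tool", "body": {"plan": [{"translation": [-4.4,-2.4,0],"roll": -0.12,"grip": 0},{"translation": [-8.8,-4.8,0],"roll": -0.24,"grip": 0},{"translation": [-13.2,-7.2,0],"roll": -0.36,"grip": 0},{"translation": [-17.6,-9.6,0],"roll": -0.48,"grip": 0},{"translation": [-22.0,-12.0,0],"roll": -0.6,"grip": 0}]}}

```text
time_s: 1.1
eef_pos: [0.4987, 0.1935, 0.4046]
tcp_rot: [-3.142, -0.0, 3.106]
wrist_force: [1.7, 0.9, -0.1]
opening: 0.0856
```

```bash
python3 to.py .465 -.195 .40 211.5
```

```text
t 1.1 pos [0.4987 0.1935 0.4046] rot [-3.142 -0.     3.106] yaw 177.95 j [-0.48  0.38 -0.    1.84  0.    0.92  1.05] F [ 1.7  0.9 -0.1] M [ 0.02 -0.05 -0.  ] open 0.08564575492978431
shift cm [  1.98 -38.94   0.47] roll -0.586
```

Call:
{"method": "drive_tool", "body": {"plan": [{"translation": [0.2,-4.9,0],"roll": -0.08,"grip": 0},{"translation": [0.5,-9.8,0],"roll": -0.16,"grip": 0},{"translation": [0.8,-14.7,0],"roll": -0.24,"grip": 0},{"translation": [1.0,-19.6,0],"roll": -0.32,"grip": 0},{"translation": [1.2,-24.5,0],"roll": -0.4,"grip": 0}]}}

```text
time_s: 1.6
eef_pos: [0.4757, -0.0507, 0.4047]
tcp_rot: [3.142, -0.0, -2.779]
wrist_force: [1.3, -0.4, -0.6]
opening: 0.0853
```

```bash
python3 to.py .465 -.195 .32 211.5
```

```text
t 1.6 pos [ 0.4757 -0.0507  0.4047] rot [ 3.142 -0.    -2.779] yaw -159.23 j [-0.02  0.29  0.    1.97 -0.    0.88  1.92] F [ 1.3 -0.4 -0.6] M [-0.01 -0.03  0.04] open 0.0852773269963233
shift cm [  6.11 -13.11   8.47] roll -0.187
```

Call:
{"method": "drive_tool", "body": {"plan": [{"translation": [1.5,-3.3,2.0],"roll": -0.05,"grip": 0},{"translation": [3.1,-6.6,4.0],"roll": -0.1,"grip": 0},{"translation": [4.6,-9.9,6.0],"roll": -0.15,"grip": 0},{"translation": [6.1,-13.1,8.0],"roll": -0.19,"grip": 0},{"translation": [6.1,-13.1,8.5],"roll": -0.19,"grip": 0}]}}

```text
time_s: 2.1
eef_pos: [0.4637, -0.1971, 0.3177]
tcp_rot: [3.141, -0.003, -2.596]
wrist_force: [0.1, 0.4, 0.2]
opening: 0.0858
```

```bash
python3 to.py .465 -.195 .221 211.5
python3 - <<'E'
from h import *
p,d=arm.get_image("side");np.savez("pics/s1.npz",p=p,d=d)
t,d2=arm.get_image("top")
cv2.imwrite("pics/c2.png",np.hstack([crop(p,318,250,45,400),crop(t,397,225,45,400)]))
E
```

```text
t 2.1 pos [ 0.4637 -0.1971  0.3177] rot [ 3.141e+00 -3.000e-03 -2.596e+00] yaw -148.77 j [ 0.28  0.45  0.01  2.   -0.    0.69  2.4 ] F [0.1 0.4 0.2] M [ 0.03 -0.01  0.05] open 0.08578490919021177
shift cm [-0.25  0.1   9.67] roll -0.005
```

View pics/c2.png

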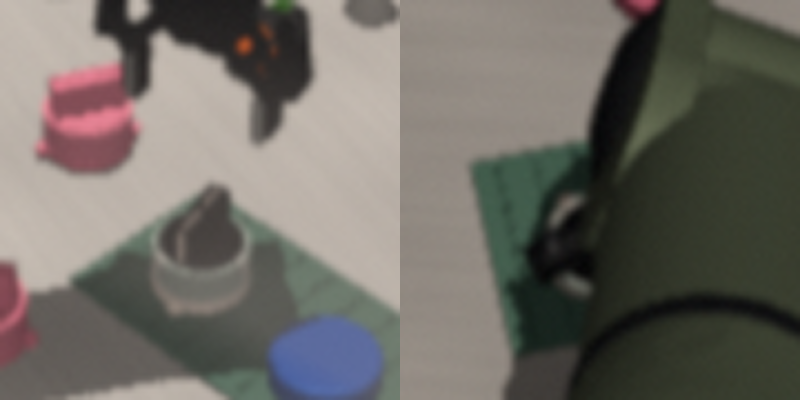

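The fingers straddle the bar from above and the jaws open across it. The cap is clear of them. Now I'll descend and grip.

Call:
{"method": "drive_tool", "body": {"plan": [{"translation": [-0.2,0.1,3.0],"roll": 0,"grip": 0},{"translation": [-0.2,0.1,6.0],"roll": 0,"grip": 0},{"translation": [-0.2,0.1,8.0],"roll": 0,"grip": 0},{"translation": [-0.2,0.1,9.3],"roll": 0,"grip": 0},{"translation": [-0.2,0.1,9.6],"roll": 0,"grip": 60}], "force": 40}}

```text
time_s: 2.7
eef_pos: [0.4666, -0.1902, 0.2231]
tcp_rot: [3.141, -0.001, -2.591]
wrist_force: [0.7, -0.3, 1.4]
opening: 0.0729
```

Call:
{"method": "drive_tool", "body": {"plan": [{"translation": [0,0,0],"roll": 0,"grip": 150},{"translation": [0,0,0],"roll": 0,"grip": 255},{"translation": [0,0,0],"roll": 0,"grip": 255},{"translation": [0,0,0],"roll": 0,"grip": 255},{"translation": [0,0,0],"roll": 0,"grip": 255}], "force": 70}}

```text
time_s: 3.2
eef_pos: [0.4667, -0.1913, 0.2244]
tcp_rot: [-3.14, 0.001, -2.593]
wrist_force: [-0.3, -0.5, 7.8]
opening: 0.017
```

```bash
python3 to.py .465 -.195 .40 211.5
```

```text
t 3.2 pos [ 0.4667 -0.1913  0.2244] rot [-3.140e+00  1.000e-03 -2.593e+00] yaw -148.55 j [ 0.27  0.62 -0.    2.04  0.    0.48  2.39] F [-0.3 -0.5  7.8] M [-0.03  0.09  0.03] open 0.01702182095423901
shift cm [  0.33  -0.25 -17.56] roll -0.001
```

Call:
{"method": "drive_tool", "body": {"plan": [{"translation": [0,0,-1.5],"roll": 0,"grip": 255},{"translation": [0,0,-5],"roll": 0,"grip": 255},{"translation": [0,0,-9],"roll": 0,"grip": 255},{"translation": [0,0,-13],"roll": 0,"grip": 255},{"translation": [0,0,-17],"roll": 0,"grip": 255}]}}

```text
time_s: 3.7
eef_pos: [0.466, -0.1909, 0.3956]
tcp_rot: [-3.142, 0.0, -2.592]
wrist_force: [0.6, -0.4, -1.6]
opening: 0.0166
```

```bash
python3 to.py .485 .01 .40 200
```

```text
t 3.7 pos [ 0.466  -0.1909  0.3956] rot [-3.142  0.    -2.592] yaw -148.54 j [ 0.27  0.34  0.01  1.93 -0.    0.88  2.39] F [ 0.6 -0.4 -1.6] M [ 0.01 -0.03  0.02] open 0.016612181686090303
shift cm [-12.11  16.15  -0.44] roll 0.2
```

Call:
{"method": "drive_tool", "body": {"plan": [{"translation": [-2.5,3.3,0],"roll": 0.04,"grip": 255},{"translation": [-5.0,6.6,0],"roll": 0.08,"grip": 255},{"translation": [-7.4,9.9,0],"roll": 0.12,"grip": 255},{"translation": [-9.8,13.0,0],"roll": 0.16,"grip": 255},{"translation": [-12.1,16.1,-0.4],"roll": 0.2,"grip": 255}]}}

```text
time_s: 4.2
eef_pos: [0.4852, 0.0111, 0.3977]
tcp_rot: [3.142, -0.0, -2.794]
wrist_force: [1.0, 0.2, -0.3]
opening: 0.0165
```

```bash
python3 to.py .566 .2185 .40 192.5
```

```text
t 4.2 pos [0.4852 0.0111 0.3977] rot [ 3.142 -0.    -2.794] yaw -160.09 j [-0.12  0.31 -0.03  1.97  0.01  0.87  1.76] F [ 1.   0.2 -0.3] M [-0.06 -0.05 -0.  ] open 0.016501126447687267
shift cm [-14.66  16.75  -0.24] roll 0.129
```

Call:
{"method": "drive_tool", "body": {"plan": [{"translation": [-3.0,3.4,0],"roll": 0.03,"grip": 255},{"translation": [-6.0,6.8,0],"roll": 0.06,"grip": 255},{"translation": [-9.0,10.2,0],"roll": 0.09,"grip": 255},{"translation": [-11.9,13.6,0],"roll": 0.12,"grip": 255},{"translation": [-14.7,16.8,-0.2],"roll": 0.13,"grip": 255}]}}

```text
time_s: 4.7
eef_pos: [0.5664, 0.2196, 0.3996]
tcp_rot: [-3.142, -0.0, -2.923]
wrist_force: [0.4, -0.9, -1.3]
opening: 0.0165
```

```bash
python3 - <<'E'
from h import *
p,d=arm.get_image("side");np.savez("pics/s3.npz",p=p,d=d)
t,d2=arm.get_image("top");np.savez("pics/t3.npz",p=t,d=d2)
cv2.imwrite("pics/c3.png",np.hstack([crop(p,292,150,40,400),crop(t,262,188,40,400)]))
E
python3 to.py .566 .2185 .36 192.5
```

```text
t 4.8 pos [0.5664 0.2233 0.3993] rot [ 3.139  0.    -2.917] yaw -167.13 j [-0.44  0.5  -0.05  1.65  0.02  0.99  1.3 ] F [-1.2 -0.9 -1.7] M [-0.01  0.02  0.02] open 0.01674261244744244
shift cm [ 0.14 -0.47  3.93] roll 0.007
```

View pics/c3.png

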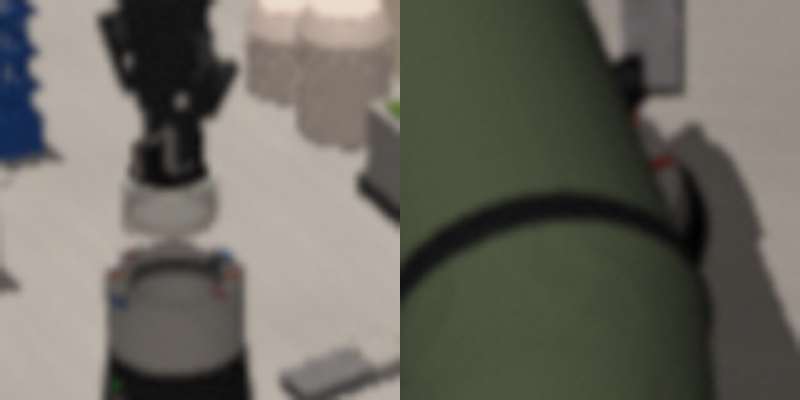

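The lid hangs upright above the collar, and the arm is still swaying a few mm. I'll let it settle, then measure the lid's axis in the side depth.

Call:
{"method": "drive_tool", "body": {"plan": [{"translation": [0,0,1],"roll": 0,"grip": 255},{"translation": [0,0,2],"roll": 0,"grip": 255},{"translation": [0,0,2],"roll": 0,"grip": 255},{"translation": [0,0,2],"roll": 0,"grip": 255},{"translation": [0,0,2],"roll": 0,"grip": 255}]}}

```text
time_s: 5.3
eef_pos: [0.5663, 0.2171, 0.38]
tcp_rot: [3.142, 0.0, -2.923]
wrist_force: [-0.6, 0.1, -0.8]
opening: 0.0163
```

```bash
cat > fit.py <<'E'
from h import *
from scipy.optimize import least_squares
s=arm.sense();c=np.array(s["eef_pos"])
p,d=arm.get_image("side");S=pts("side",d)
x0,y0=c[:2]
rr=np.hypot(S[...,0]-x0,S[...,1]-y0);b=c[2]-.214
for lo,hi in((.012,.034),):
    m=(d>0)&(rr<.06)&(S[...,2]>b+lo)&(S[...,2]<b+hi);X=S[m]
    f=least_squares(lambda q:np.hypot(X[:,0]-q[0],X[:,1]-q[1])-.034,[x0,y0],loss="soft_l1",f_scale=.002)
    print("lid fit",m.sum(),f.x.round(4),"off from tcp mm",((f.x-c[:2])*1000).round(1),"rms",np.sqrt(np.mean(f.fun**2)))
m=(d>0)&(rr<.05)&(S[...,2]>b-.02)&(S[...,2]<b+.08)
print("z hist rel lid bottom",np.histogram(S[m][:,2]-b,bins=np.arange(-.02,.085,.005))[0])
m=(d>0)&(np.hypot(S[...,0]-.566,S[...,1]-.2185)<.07)&(S[...,2]>.085)&(S[...,2]<.125);X=S[m]
f=least_squares(lambda q:np.hypot(X[:,0]-q[0],X[:,1]-q[1])-.052,[.566,.2185],loss="soft_l1",f_scale=.002);print("collar fit",m.sum(),f.x.round(4),np.sqrt(np.mean(f.fun**2)))
cv2.imwrite("pics/now.png",crop(p,290,160,40,600))
E
python3 fit.py; python3 to.py .566 .2185 .36 192.5
```

```text
lid fit 113 [0.5652 0.219 ] off from tcp mm [-1.1  1.9] rms 0.0038101970923544014
z hist rel lid bottom [ 0  0  0  8 18 30 23 21 21 27 44 51 18 12 18 21 23 20 15 12]
collar fit 384 [0.5668 0.2183] 0.009913107510580943
t 5.35 pos [0.5664 0.2172 0.3801] rot [ 3.142e+00  1.000e-03 -2.923e+00] yaw -167.48 j [-0.43  0.52 -0.04  1.68  0.03  0.95  1.3 ] F [ 0.1 -0.5 -1.4] M [ 0.02 -0.05 -0.02] open 0.016864223784572866
shift cm [0.01 0.13 2.01] roll 0.0
```

View pics/now.png

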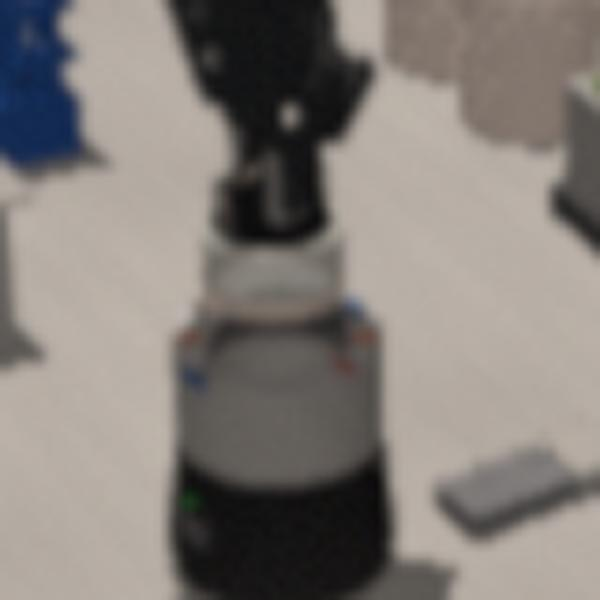

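Run:
```python
from h import *
for x,y in((.566,.2185),(.5664,.2172)):
  print((proj("side",[[x,y,.04],[x,y,.10],[x,y,.19]])-[250,120]+.5)*7.5)
print((proj("side",[[.566-.0108,.2185-.0024,.19]])-[250,120]+.5)*7.5)
```

```text
[[280.86671541 500.9102077 ]
 [278.12882946 399.12864447]
 [273.81398882 238.72341449]]
[[282.72744393 501.95337327]
 [280.02492745 400.14646943]
 [275.7657329  239.69771211]]
[[255.69146712 246.03716737]]
```

Call:
{"method": "drive_tool", "body": {"plan": [{"translation": [-0.24,0.11,0.5],"roll": 0,"grip": 255},{"translation": [-0.24,0.11,1.0],"roll": 0,"grip": 255},{"translation": [-0.24,0.11,1.5],"roll": 0,"grip": 255},{"translation": [-0.24,0.11,2.0],"roll": 0,"grip": 255},{"translation": [-0.24,0.11,2.2],"roll": 0,"grip": 255}]}}

```text
time_s: 5.85
eef_pos: [0.5682, 0.2191, 0.3569]
tcp_rot: [-3.141, -0.001, -2.922]
wrist_force: [0.0, 0.9, -0.8]
opening: 0.0166
```

```bash
python3 to.py .5685 .2188 .3334 192.5
```

```text
t 5.85 pos [0.5682 0.2191 0.3569] rot [-3.141e+00 -1.000e-03 -2.922e+00] yaw -167.44 j [-0.43  0.55 -0.04  1.69  0.03  0.91  1.3 ] F [ 0.   0.9 -0.8] M [ 0.02  0.   -0.01] open 0.016573394105900162
shift cm [-0.02 -0.04  2.35] roll 0.001
```

Call:
{"method": "drive_tool", "body": {"plan": [{"translation": [0,0,0.3],"roll": 0,"grip": 255},{"translation": [0,0,0.6],"roll": 0,"grip": 255},{"translation": [0,0,0.9],"roll": 0,"grip": 255},{"translation": [0,0,1.2],"roll": 0,"grip": 255},{"translation": [0,0,1.2],"roll": 0,"grip": 255}]}}

```text
time_s: 6.35
eef_pos: [0.5683, 0.2192, 0.3453]
tcp_rot: [-3.141, -0.001, -2.922]
wrist_force: [-0.9, -0.0, -1.5]
opening: 0.0164
```

```bash
python3 to.py .5685 .2188 .3334 192.5
```

```text
t 6.35 pos [0.5683 0.2192 0.3453] rot [-3.141e+00 -1.000e-03 -2.922e+00] yaw -167.44 j [-0.43  0.56 -0.04  1.7   0.03  0.88  1.3 ] F [-0.9 -0.  -1.5] M [-0.02  0.04  0.02] open 0.0163599347014952
shift cm [-0.02 -0.04  1.19] roll 0.001
```

Call:
{"method": "drive_tool", "body": {"plan": [{"translation": [0,0,0.3],"roll": 0,"grip": 255},{"translation": [0,0,0.6],"roll": 0,"grip": 255},{"translation": [0,0,0.9],"roll": 0,"grip": 255},{"translation": [0,0,1.1],"roll": 0,"grip": 255},{"translation": [0,0,1.2],"roll": 0,"grip": 255}]}}

```text
time_s: 6.85
eef_pos: [0.5683, 0.2192, 0.3334]
tcp_rot: [-3.141, -0.0, -2.922]
wrist_force: [-0.6, -2.6, 4.5]
opening: 0.0163
```

```bash
python3 fit.py;python3 to.py .5685 .2188 .3334 192.5
```

```text
lid fit 224 [0.5665 0.2176] off from tcp mm [-1.8 -1.6] rms 0.010251320346354762
z hist rel lid bottom [16 14 12 21 15 21 52 75 24 22 35 54 21 12 15 24 27 20 15 11]
collar fit 265 [0.5676 0.2214] 0.0028740849054414838
t 6.9 pos [0.5684 0.2191 0.3335] rot [-3.141 -0.    -2.922] yaw -167.45 j [-0.43  0.58 -0.04  1.71  0.03  0.86  1.3 ] F [ 0.6  0.5 -0.8] M [-0.02 -0.03  0.01] open 0.016775990225965074
shift cm [-0.01 -0.04  0.01] roll 0.001
```

View pics/now.png

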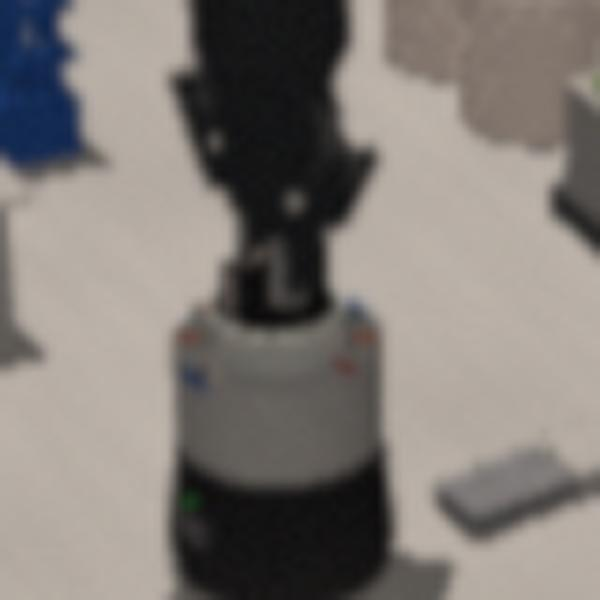

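The lid is well down in the collar, and its side wall is almost hidden. I'll press gently to confirm it's seated.

Call:
{"method": "drive_tool", "body": {"plan": [{"translation": [0,0,0.05],"roll": 0,"grip": 255},{"translation": [0,0,0.1],"roll": 0,"grip": 255},{"translation": [0,0,0.15],"roll": 0,"grip": 255},{"translation": [0,0,0.2],"roll": 0,"grip": 255},{"translation": [0,0,0.2],"roll": 0,"grip": 255}]}}

```text
time_s: 7.4
eef_pos: [0.5684, 0.219, 0.3333]
tcp_rot: [3.142, 0.001, -2.923]
wrist_force: [-7.9, -4.3, 22.6]
opening: 0.0164
```

```bash
python3 to.py .5685 .2188 .3334 192.5
```

```text
t 7.4 pos [0.5684 0.219  0.3333] rot [ 3.142e+00  1.000e-03 -2.923e+00] yaw -167.46 j [-0.43  0.58 -0.04  1.71  0.03  0.86  1.3 ] F [-7.9 -4.3 22.6] M [-0.76  1.87  0.05] open 0.01643958739935112
shift cm [-0.   -0.02 -0.01] roll 0.001
```

Contact came at z = 0.3333, which is the predicted seat height. I'll ease the press off and start the twist, keeping the lid's axis fixed since it lies about 2 mm off the TCP.

Call:
{"method": "drive_tool", "body": {"plan": [{"translation": [0,0,-0.12],"roll": 0,"grip": 255},{"translation": [0,0,-0.15],"roll": 0,"grip": 255},{"translation": [0.01,-0.02,-0.15],"roll": 0.1,"grip": 255},{"translation": [0.02,-0.04,-0.15],"roll": 0.2,"grip": 255},{"translation": [0.03,-0.06,-0.15],"roll": 0.3,"grip": 255}], "force": 90}}

```text
time_s: 7.9
eef_pos: [0.5682, 0.2189, 0.3334]
tcp_rot: [3.141, 0.0, 3.057]
wrist_force: [-0.7, 2.2, 3.3]
opening: 0.0165
```

```bash
python3 to.py .5685 .2188 .3334 152.5
```

```text
t 7.9 pos [0.5682 0.2189 0.3334] rot [3.141 0.    3.057] yaw 175.16 j [-0.49  0.58  0.03  1.71 -0.03  0.85  1.04] F [-0.7  2.2  3.3] M [0.66 0.09 0.25] open 0.016532677061289948
shift cm [-0.03 -0.01  0.  ] roll 0.396
```

Call:
{"method": "drive_tool", "body": {"plan": [{"translation": [0.0,-0.02,0],"roll": 0.1,"grip": 255},{"translation": [0.01,-0.04,0],"roll": 0.2,"grip": 255},{"translation": [0.02,-0.06,0],"roll": 0.3,"grip": 255},{"translation": [0.02,-0.08,0],"roll": 0.38,"grip": 255},{"translation": [0.02,-0.08,0],"roll": 0.4,"grip": 255}]}}

```text
time_s: 8.4
eef_pos: [0.5681, 0.2186, 0.3334]
tcp_rot: [3.14, 0.001, 2.66]
wrist_force: [2.3, 4.5, 1.7]
opening: 0.0161
```

Call:
{"method": "drive_tool", "body": {"plan": [{"translation": [0,0,0],"roll": 0,"grip": 255},{"translation": [0,0,0],"roll": 0,"grip": 255},{"translation": [0,0,0],"roll": 0,"grip": 255},{"translation": [0,0,0],"roll": 0,"grip": 255},{"translation": [0,0,0],"roll": 0,"grip": 255}]}}

```text
time_s: 8.9
eef_pos: [0.5681, 0.2184, 0.3334]
tcp_rot: [3.14, 0.0, 2.664]
wrist_force: [2.2, 4.9, 1.3]
opening: 0.0161
```

```bash
python3 fit.py; python3 to.py .5685 .2188 .3334 152.5
```

```text
lid fit 227 [0.5663 0.2169] off from tcp mm [-1.8 -1.5] rms 0.010385725811030465
z hist rel lid bottom [15 18 11 30 16 17 37 86 26 22 42 54 16 14 20 17 25 17  8  7]
collar fit 265 [0.5673 0.2215] 0.0034268531743768585
t 8.95 pos [0.5681 0.2184 0.3334] rot [3.14  0.    2.664] yaw 152.61 j [-0.56  0.58  0.14  1.72 -0.1   0.85  0.72] F [0.9 5.7 1.4] M [ 1.49 -0.64  0.24] open 0.01614417883547222
shift cm [-0.02  0.05 -0.  ] roll 0.002
```

View pics/now.png

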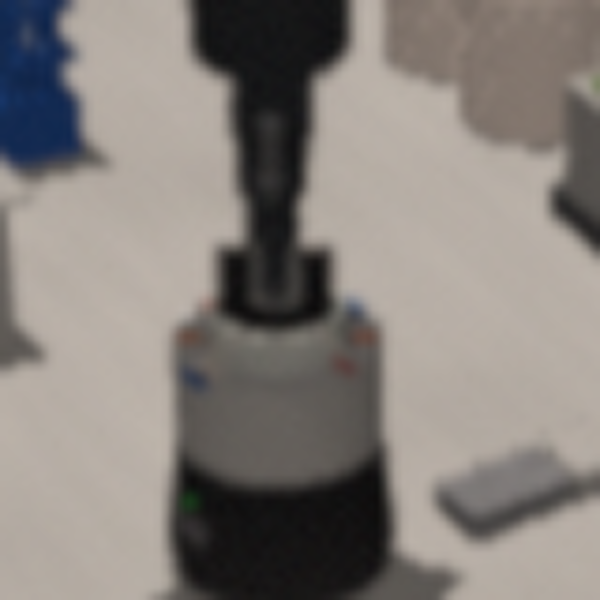

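The bar's ends, at crop (220,280) and (332,280), lie parallel to the line between the orange marks at (188,337) and (366,335), and are centred on it. The wrist moment of 0.24 N m agrees with the spring at pulse, and the grip is holding, so I'll hand in.

```bash
python3 -c "
from workcell import arm
print(arm.sign_off())"
```

```text
the job is handed in; nothing more can be done
None
```

I set the lid into the collar, pressed it home and twisted it clockwise to the orange pulse mark. I handed the job in at about 9 s with the lid still gripped at 90 N; the hand-in gave no verdict.

**Seating:** firm contact came at TCP z = 0.3333 m, against 0.3334 m predicted for fully home. The press reached about 23 N.

**Twist:** the tool turned 40° from the slot direction and stopped at a yaw of 152.6°. The wrist read 0.24 N m against the spring, and 0.22 is expected at pulse. In the side view the bar lines up with the orange marks. I could not read the switch ring itself.

**Other checks:**
- **Lid centring:** the last depth fit for the lid was poor (about 10 mm rms). For centring I relied on the side-view outlines and the clearance in the bore.
- **Sideways force:** about 5 N remained on the lid at the end.
- **Other items:** I noticed no contact with the cap or anything else on the counter, but took no final picture of the whole counter to confirm it.

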